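# Slide the catch tray home under the bench pin and secure it

## Task

With a fingertip, gently push the catch tray back along its runners, towards the bench pin, until it drops into the locating notches and sits level with its rim down flush with the side rails. Then push the brass turn button round by its post until it lies straight across the tray's rim, so the tray cannot lift out. Only push: do not lift or ram the tray, keep the little tin standing in it, leave the pot, spool and pliers where they are, and finish clear of everything.

Things in the scene. Friction and masses are not known exactly. Their poses are not given: they have to be found in the camera images.
- stand: Wooden bench stand fixed to the worktop, 290 mm (own x) by 190 mm (own y); origin at the centre of its underside, own x runs along the runners away from the robot to the bench pin. Side rails 20 mm thick, tops 50 mm high, inner faces at y = +75 and -75 mm. The near end is open but for a 12 mm high stretcher. The bench pin overhangs x = 57 to 145 mm, |y| below 37 mm, z = 74 to 90 mm.
- seat (a point): Point on the stand where the tray's origin lies when the tray is home: x = 35, y = 0, z = 23.5 mm of the stand, axes as the stand's. Runner tops are 30 mm above the worktop; each runner has a 20 mm and a 44 mm long notch, 6.5 mm deep, for the tray's short near skid and long far skid. End play of the seated tray 2 mm either way.
- tray: Loose aluminium catch tray, 150 mm (own x, to the bench pin) by 146 mm, 0.35 to 0.7 kg; origin at its centre, at the underside of the steel skids. It starts 50 to 100 mm short of home, origin 30 mm up; over the notches it falls 6.5 mm by its weight and the notch walls stop it. Floor 13 mm, side rims' top 25 mm, front lip's top 32 mm above the origin.
- lip (a point): Middle of the near face of the tray's wooden front lip, the face to push on: 146 mm wide, 25 mm high, reaching 12.5 mm above and below this point; it looks to the tray's own -x.
- turn_button (a joint): Angle of the brass turn button on the stand's left (+y) rail. 0: along the rail, post to the near end; start 0 to -0.5: swung outward; 1.57: straight across the tray's left rim; stop at 1.75. Slight friction, stays where left. Plate 14 mm wide, tip 49 mm from the pivot, 51.5 to 55.5 mm above the worktop: it passes 3 mm over the seated tray's rim but strikes that of a tray not yet dropped.
- button_pivot (a point): Pivot of the turn button, on top of the left rail, at x = 22, y = 87 mm of the stand, axis upright; axes as the stand's.
- finger_post (a point): Upright brass post on the turn button, to push it by: 34 mm from the pivot, 9 mm in diameter with a 12 mm head, reaching from 55 to 79.5 mm above the worktop; this point is on its axis, 66.5 mm above the worktop.
- snip_tin: Small open grey metal tin, 38 mm in diameter, 20 mm high, standing loose in the right half of the tray; origin at the centre of its underside.
- flux_pot: Low pale pot of dark red paste, 64 mm in diameter, 36 mm high, on the worktop left of the stand; origin at the centre of its underside.
- spool_brass: Spool of brass wire, 46 mm in diameter, 26 mm high, on the worktop right of the stand; origin at the centre of its underside.
- pliers_blue: Blue-handled pliers, 126 x 55 x 10 mm, lying on the worktop right of the stand, roughly along it; origin at the centre of the underside.
Mind the look-alikes: they are no part of the job. What is shaped like the snip_tin but turquoise is not meant.

How it is judged:
By the outcome, as a careful person would: the job done as asked, in the order asked, and still so for the second after the job is handed in, with the robot touching nothing.
It also fails if it takes over 45 s, if anything falls off the work surface, if the arm or the gripper's body presses on something with over 40 N, if the wrist force passes 120 N, or if a joint passes its speed limit or range.

## Robot

A 7-joint arm with a two-finger parallel gripper is mounted at the origin on a cart in front of the work surface, level with it; the furniture and walls round the work are solid. World frame = base frame: x ahead of the robot, y to its left, z up, the work surface at z = 0. Lengths are in m, angles in rad, forces in N, time in s.
With the tool pointing down it reaches from about 0.4 to 0.875 m from the base axis. Payload 6.5 kg.
Tool frame: the origin (TCP) lies on the mounting face of the last link; the fingertips stand 166 mm ahead of it and the grasp point (between the pads) lies ctrl.pinch_z ahead of it (ctrl.pinch_z is the distance from the TCP to the grasp point, in m); z points along the fingers, y is the direction in which the jaws open and shut (so a half turn about z gives the same grasp; the last joint's range is limited). The gripper opens to 88 mm and grips with 3 to 60 N. Pads are 18 mm wide; open, the fingers measure 123 mm over their backs; the gripper's body (75 mm by 187 mm) begins 45 mm behind the grasp point.
Start: joints at [1.084, 0.536, -0.004, 1.538, 0.003, 1.067, -0.071], TCP at [0.266, -0.593, 0.405] pointing down, gripper open.
Joint ranges: [-2.7, 2.7], [-0.37, 2.16], [-1.27, 1.26], [0.24, 2.4], [-1.31, 4.45], [0.19, 1.91], [-2.76, 2.76]. Speed limits (rad/s): [2.39, 2.39, 3.14, 3.14, 3.14, 3.14, 3.14].

## Interface

Orientations are given as a unit quaternion [w, x, y, z].
In Python, from workcell import ctrl, viewer gives the robot as it stands.
- The arm moves only by the tool jog_arm, never from a script. Its argument "plan" is a list of rows, each an object with "xyz": the shift along the tool's x, y, z in mm, a list of three; "angular": the turn, a rotation vector about the tool's x, y, z in rad, a list of three; "claw": the closure, from -1 (fully open) to 1 (shut). In form: [{"xyz": [x, y, z], "angular": [ax, ay, az], "claw": claw}, ...]. A call has 1 to 5 rows; each row shifts and turns the pose as measured when the row begins, along the tool's axes as they then stand; what a row does not reach is not made up. A row lasts 1/12 s, in which the tool goes at most 41.7 mm and 7.16 degrees, less where a joint would pass 70% of its speed; a pose out of reach is approached as far as the arm can. A call is refused whole if a number of a shift passes 41.7 or a number of a turn 0.125, either way. A call with a gripper value outside its range is refused whole. The fingers move at their own pace and stop on an object; "newtons" is the grip in N (left out, the last holds). Time passes only in rows, so rows that do not move let the fingers close. It gives the time, the measured TCP pose, the force and the opening at its end, in the units of the state.
- ctrl.sense(): the state, without advancing time (a new reading comes with each control period).
- viewer.snapshot(name): name is "scene" or "top" or "wrist"; returns a dict with "frame" (400x640x3 uint8, red, green, blue), "fx", "fy", "cx", "cy" (pixels), "D" ([k1, k2, p1, p2, k3] as OpenCV has them; the pictures are not rectified), "R" (3x3) and "t" (3): a world point X has camera coordinates R X + t. Camera axes: x right, y down, z forward; pixel columns grow to the right and rows downward; lengths in m; the calibration is good to about 2 mm. A picture is of the moment at which its call begins. There is no depth.
- ctrl.sign_off(): hands the job in, once; it reports no verdict.
The state is a dict: "time_s": time; "joints": joint angles; "joint_vel": joint speeds; "joint_efforts": joint torques, N m; "position": TCP position; "eef_rot": TCP orientation; "wrist_force": force on the tool from outside, world axes, zero at the start; "torque": the same for the moment, N m; "gripper_width": finger opening in m.
Only numpy, scipy, OpenCV 4.12 (cv2) and the standard library are available. Lean on these libraries where they do the work, as an engineer would, in place of code of your own. Each camera call takes 0.05 s, during which the arm holds its last target. There are 200 camera calls.

## Working session

There is one attempt and no reset: what is moved stays moved. The work goes in short steps, Python scripts to look and compute and a tool call to move; the robot and the scene stay as the last step left them, time stands still between calls to the robot, and variables do not carry over. Pictures are saved under pics/ and viewed, about 8 in all and at most 12, crops included, and the job is handed in when it is done.

Besides the shell and the picture viewer there is one more tool, called after ">>>" as name(argument=value, ...), one argument or row to a line, values as JSON. jog_arm: Moves the arm, as the interface text tells. Its arguments: {"type":"object","properties":{"plan":{"type":"array"},"newtons":{"type":"number"}},"required":["plan"]}

```bash
ls; mkdir -p pics
cat > h.py <<'E'
import numpy as np, cv2
from workcell import ctrl, viewer
def snap(n,f=None):
    s=viewer.snapshot(n)
    if f: cv2.imwrite('pics/'+f,cv2.cvtColor(np.asarray(s['frame']),cv2.COLOR_RGB2BGR))
    return s
def K(s): return np.array([[s['fx'],0,s['cx']],[0,s['fy'],s['cy']],[0,0,1.]])
def ray(s,px,z):
    p=cv2.undistortPoints(np.array(px,float).reshape(-1,1,2),K(s),np.array(s['D'],float)).reshape(-1,2)
    R=np.array(s['R']);t=np.array(s['t']);o=-R.T@t
    d=np.c_[p,np.ones(len(p))]@R
    return o+d*((z-o[2])/d[:,2])[:,None]
def proj(s,X):
    R=np.array(s['R']);r,_=cv2.Rodrigues(R)
    return cv2.projectPoints(np.array(X,float).reshape(-1,1,3),r,np.array(s['t'],float),K(s),np.array(s['D'],float))[0].reshape(-1,2)
E
python3 - <<'E'
from h import *
print(ctrl.sense(), ctrl.pinch_z)
for n in('scene','top'):
    s=snap(n,n+'0.png'); print(n,s['fx'],-np.array(s['R']).T@s['t'],np.array(s['R'])[2])
E
```

```text
pics
{'time_s': 0.0, 'joints': array([ 1.08380375,  0.53715598, -0.00443962,  1.53884966,  0.0025934 ,
        1.06727095, -0.07123957]), 'joint_vel': array([ 3.65449578e-04,  1.16212155e-03, -1.39247903e-03, -9.24186276e-04,
       -6.38297438e-04, -7.00513990e-05, -2.71064246e-03]), 'joint_efforts': array([-6.30240675e-05, -5.70974529e+01,  9.90716815e-01, -2.51595837e+01,
       -5.62926976e-02,  1.78796717e-02,  1.88546151e-04]), 'position': array([ 0.26538957, -0.5930035 ,  0.40385456]), 'eef_rot': array([-8.06351020e-04,  9.77944752e-01,  2.08862057e-01, -2.32112359e-04]), 'wrist_force': array([0.20701232, 0.40666764, 0.54372864]), 'torque': array([-0.05179197,  0.01789235,  0.03926257]), 'gripper_width': 0.08816971090161241} 0.1473
scene 420.83875868973684 [0.03059164 0.41878337 0.66247705] [ 0.60557824 -0.40200122 -0.68678236]
top 428.8102377540122 [0.459821   0.10069492 0.98835888] [ 0.10365248 -0.00804901 -0.99458101]
```

View pics/top0.png

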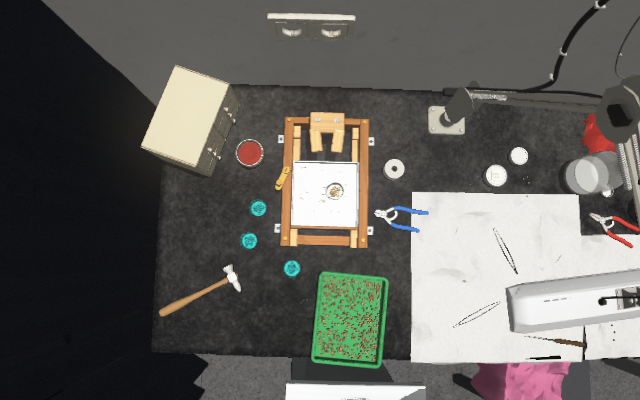

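View pics/scene0.png

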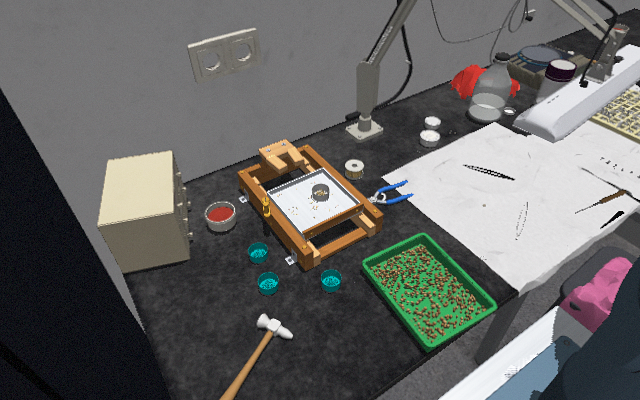

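Top view: stand at (283–369, 118–246), tray (291–358, 161–228), tin (335,191), turn button swung outward at about (282,179). The pot is at (250,152), the spool at (394,169) and the pliers at (402,217). Scene view agrees. Next an enlarged crop with a first estimate of the stand from its colour.

Run:
```python
from h import *
s=snap('top'); f=np.asarray(s['frame'])
hsv=cv2.cvtColor(f,cv2.COLOR_RGB2HSV)
m=((hsv[...,0]>5)&(hsv[...,0]<20)&(hsv[...,1]>110)&(hsv[...,2]>70)).astype(np.uint8)
m[:, :283-15]=0; m[:,385:]=0; m[:105]=0; m[258:]=0
cv2.imwrite('pics/mask.png',m*255)
# outer rail edges per row (avoid button rows)
L=[];R=[]
for r in list(range(124,160))+list(range(200,244)):
    c=np.flatnonzero(m[r]); 
    if len(c): L.append((c.min(),r)); R.append((c.max()+1,r))
for n,e,in(('L',L),('R',R)):
    w=ray(s,e,.05); p=np.polyfit(w[:,0],w[:,1],1); res=w[:,1]-np.polyval(p,w[:,0]); k=abs(res)<.006
    p=np.polyfit(w[k,0],w[k,1],1); print(n,p,np.polyval(p,.55),k.sum(),res.std())
T=[];B=[]
for c in list(range(286,294))+list(range(360,367)):
    r=np.flatnonzero(m[:,c]); T.append((c,r.min()));B.append((c,r.max()+1))
for n,e in(('T',T),('B',B)):
    w=ray(s,e,.05); print(n,np.median(w,0),e)
c=f[105:260,265:385]; cv2.imwrite('pics/top_crop.png',cv2.cvtColor(cv2.resize(c,None,fx=5,fy=3.85 and 5,interpolation=cv2.INTER_CUBIC),cv2.COLOR_RGB2BGR)[:600*2])
i=cv2.resize(c,None,fx=3.8,fy=3.8,interpolation=cv2.INTER_CUBIC)
cv2.imwrite('pics/crop1.png',cv2.cvtColor(i,cv2.COLOR_RGB2BGR))
```

```text
L [0.00417431 0.17437074] 0.1766666072198013 80 0.0008475402828908424
R [ 0.00310418 -0.01468117] -0.012973877291355199 80 0.0009098025635867907
T [0.74689887 0.15915422 0.05      ] [(286, np.int64(117)), (287, np.int64(117)), (288, np.int64(117)), (289, np.int64(117)), (290, np.int64(117)), (291, np.int64(117)), (292, np.int64(117)), (293, np.int64(117)), (360, np.int64(119)), (361, np.int64(119)), (362, np.int64(119)), (363, np.int64(119)), (364, np.int64(119)), (365, np.int64(119)), (366, np.int64(119))]
B [0.45817105 0.15019164 0.05      ] [(286, np.int64(246)), (287, np.int64(246)), (288, np.int64(246)), (289, np.int64(246)), (290, np.int64(246)), (291, np.int64(228)), (292, np.int64(228)), (293, np.int64(228)), (360, np.int64(248)), (361, np.int64(248)), (362, np.int64(248)), (363, np.int64(248)), (364, np.int64(248)), (365, np.int64(248)), (366, np.int64(248))]
```

View pics/crop1.png

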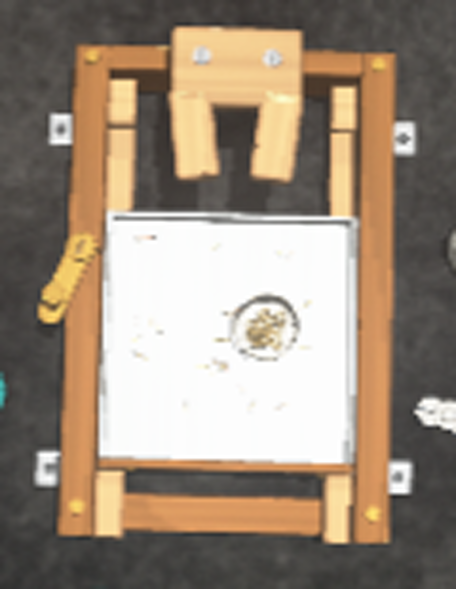

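The crop shows the tray short of home in the stand. The button is swung outward with its post end at crop (48,312), pivot near (88,242), and the grey tin is at crop (265,328). Look-alikes: turquoise tins at (258,208), (249,240), (292,268), none of them touched; the grey tin inside the tray is the real one. Now the numbers.

Run:
```python
from h import *
s=snap('top'); f=np.asarray(s['frame']); hsv=cv2.cvtColor(f,cv2.COLOR_RGB2HSV)
c=lambda u,v:(265+u/3.8,105+v/3.8)
print('corners',ray(s,[c(78,46),c(396,55),c(58,535),c(388,542)],.05))
print('lip near top edge',ray(s,[c(100,468),c(352,473)],.062))
print('tray far rim',ray(s,[c(108,213),c(356,218)],.055))
print('post head',ray(s,[c(46,314)],.0795),'pivot',ray(s,[c(86,243)],.0555))
print('tin',ray(s,[c(265,328)],.063))
b=((hsv[...,0]>18)&(hsv[...,0]<27)&(hsv[...,1]>120)&(hsv[...,2]>120)).astype(np.uint8); b[:,:270]=0;b[:,296:]=0;b[:162]=0;b[196:]=0
v,u=np.nonzero(b); print('button px',len(u),u.min(),u.max(),v.min(),v.max())
for n in('top','scene'):
    s=snap(n); sc=np.array([.602,.082,0]); 
    print(n,'proj pivot',proj(s,[sc+[.022,.087,.0555]]),'post a=0,-.3,-.5',proj(s,[sc+[.022-.034*np.cos(a),.087-.034*np.sin(a),.0795] for a in(0,-.3,-.5)]))
st=ctrl.sense();print(st['position'])
```

```text
corners [[ 0.74615539  0.17597764  0.05      ]
 [ 0.74680853 -0.0128552   0.05      ]
 [ 0.45787045  0.17659828  0.05      ]
 [ 0.45927062 -0.01282632  0.05      ]]
lip near top edge [[0.49649061 0.15318002 0.062     ]
 [0.4978087  0.00990104 0.062     ]]
tray far rim [[0.64499503 0.15422322 0.055     ]
 [0.64653219 0.00975643 0.055     ]]
post head [[0.58138846 0.18562705 0.0795    ]] pivot [[0.62682833 0.16631918 0.0555    ]]
tin [[0.57927662 0.06155026 0.063     ]]
button px 127 276 289 167 189
top proj pivot [[286.36842916 170.17622287]] post a=0,-.3,-.5 [[285.0258547  183.87320154]
 [280.36281301 183.03295027]
 [277.49407151 181.72558613]]
scene proj pivot [[266.86397337 199.69943098]] post a=0,-.3,-.5 [[273.76070251 200.82706119]
 [268.93331672 202.344367  ]
 [265.50659266 202.79763274]]
[ 0.26549494 -0.59318879  0.40440652]
```

Run:
```python
from h import *
a=snap('top');b=snap('scene')
def tri(p,q):
    U=[cv2.undistortPoints(np.array([[x]],float),K(s),np.array(s['D'],float)).reshape(2,1) for s,x in((a,p),(b,q))]
    P=[np.c_[np.array(s['R']),np.array(s['t'])] for s in(a,b)]
    X=cv2.triangulatePoints(P[0],P[1],U[0],U[1]).ravel(); return X[:3]/X[3]
for p,q in(((508,289),(600,47)),((512,328),(524,117)),((508,289),(524,117)),((512,328),(545,137)),((508,289),(516,117)),):
    X=tri(p,q); print(X,proj(a,X)[0]-p,proj(b,X)[0]-q)
i=b['frame'][20:180,480:640]; j=a['frame'][230:390,470:640]
i=cv2.resize(np.hstack([i,j]),None,fx=2.4,fy=2.4)
cv2.imwrite('pics/lamp.png',cv2.cvtColor(i,cv2.COLOR_RGB2BGR))
st=ctrl.sense()
print(proj(a,[st['position'],st['position']-[0,0,.166]]))
```

```text
[ 0.35038173 -0.20224199  0.39627763] [22.14085573 40.80486414] [-43.47067878  -5.41978248]
[ 0.34496092 -0.22114449  0.26849148] [-8.08729896 -9.12680079] [13.03738252 -2.35038987]
[ 0.38654586 -0.24971692  0.23099422] [2.36061576 2.96147702] [-3.81511639  0.26125116]
[ 0.32613118 -0.25308214  0.22203498] [-2.15219682 -2.68536743] [ 3.71461083 -0.48316146]
[ 0.39184862 -0.24549324  0.23031693] [-0.08134804 -0.09784811] [ 0.1285021 -0.0116163]
[[762.33115684 379.35282924]
 [683.90665789 357.3949265 ]]
```

View pics/lamp.png

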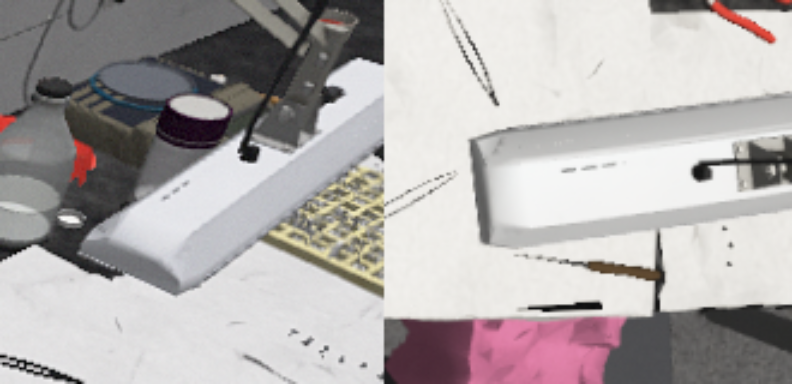

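The lamp head's near end lies at about (0.32–0.39, −0.25, 0.23), so I go up first, then sweep round on its near side.

>>> jog_arm(
  plan=[
    {"xyz": [0, 0, -35], "angular": [0, 0, 0.105], "claw": 1},
    {"xyz": [0, 0, -35], "angular": [0, 0, 0.105], "claw": 1},
    {"xyz": [0, 0, -35], "angular": [0, 0, 0.105], "claw": 1},
    {"xyz": [0, 0, -35], "angular": [0, 0, 0.105], "claw": 1},
    {"xyz": [0, 0, 0], "angular": [0, 0, 0.03], "claw": 1},
  ],
  newtons=10,
)

```text
time_s: 0.82
position: [0.265, -0.5928, 0.5472]
eef_rot: [-0.004, 1.0, -0.025, -0.002]
wrist_force: [-0.2, -0.4, 0.9]
gripper_width: 0.0569
```

>>> jog_arm(
  plan=[
    {"xyz": [0, -41, 0], "angular": [0, 0, -0.05], "claw": 1},
    {"xyz": [0, -41, 0], "angular": [0, 0, 0], "claw": 1},
    {"xyz": [0, -41, 0], "angular": [0, 0, 0], "claw": 1},
    {"xyz": [0, -41, 0], "angular": [0, 0, 0], "claw": 1},
    {"xyz": [0, -41, 0], "angular": [0, 0, 0], "claw": 1},
  ],
)

```text
time_s: 1.23
position: [0.266, -0.3887, 0.547]
eef_rot: [-0.001, 1.0, -0.004, -0.002]
wrist_force: [0.3, 0.6, 1.7]
gripper_width: 0.0235
```

>>> jog_arm(
  plan=[
    {"xyz": [0, -41, 0], "angular": [0, 0, 0], "claw": 1},
    {"xyz": [0, -41, 0], "angular": [0, 0, 0], "claw": 1},
    {"xyz": [0, -41, 0], "angular": [0, 0, 0], "claw": 1},
    {"xyz": [10, -41, 0], "angular": [0, 0, 0], "claw": 1},
    {"xyz": [20, -41, 0], "angular": [0, 0, 0], "claw": 1},
  ],
)

```text
time_s: 1.65
position: [0.2911, -0.1849, 0.5472]
eef_rot: [0.001, 1.0, -0.006, -0.002]
wrist_force: [1.0, -0.3, 0.6]
gripper_width: 0.0007
```

>>> jog_arm(
  plan=[
    {"xyz": [20, -40, 0], "angular": [0, 0, 0], "claw": 1},
    {"xyz": [25, -40, 0], "angular": [0, 0, 0], "claw": 1},
    {"xyz": [25, -40, 0], "angular": [0, 0, 0], "claw": 1},
    {"xyz": [25, -40, 20], "angular": [0, 0, 0], "claw": 1},
    {"xyz": [25, -40, 30], "angular": [0, 0, 0], "claw": 1},
  ],
)

```text
time_s: 2.07
position: [0.3936, -0.0116, 0.5128]
eef_rot: [0.004, 1.0, -0.007, 0.006]
wrist_force: [0.8, -0.8, -0.2]
gripper_width: 0.0005
```

>>> jog_arm(
  plan=[
    {"xyz": [15, -40, 35], "angular": [0, 0, 0], "claw": 1},
    {"xyz": [10, -20, 40], "angular": [0, 0, 0], "claw": 1},
    {"xyz": [0, 0, 40], "angular": [0, 0, -0.01], "claw": 1},
    {"xyz": [0, 0, 40], "angular": [0, 0, 0], "claw": 1},
    {"xyz": [0, 0, 0], "angular": [0, 0, 0], "claw": 1},
  ],
)

```text
time_s: 2.48
position: [0.4191, 0.0448, 0.3663]
eef_rot: [0.001, 1.0, 0.004, 0.01]
wrist_force: [-1.0, 0.3, 0.1]
gripper_width: 0.0003
```

Run:
```python
from h import *
s=snap('wrist','w1.png'); st=ctrl.sense(); print(st['position'],st['eef_rot'],st['wrist_force'])
print(-np.array(s['R']).T@s['t'],np.array(s['R'])[2])
```

```text
[0.42016822 0.04499862 0.36943839] [6.23506704e-04 9.99919041e-01 4.28663263e-03 1.19643875e-02] [0.51600877 0.65604796 1.6509613 ]
[0.50253934 0.04638777 0.3480896 ] [-0.29982889 -0.00330903 -0.95398726]
```

View pics/w1.png

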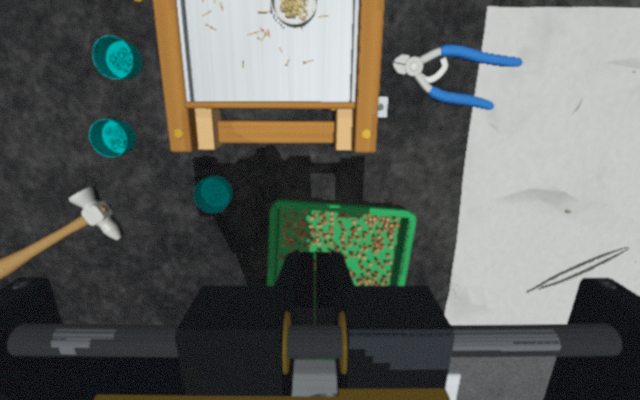

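The wrist view shows the lip edge along row ~104 (columns 187–355), the rail ends at row ~152 and the closed fingers at (315,270).

Run:
```python
from h import *
s=snap('wrist')
print('lip',ray(s,[(187,103),(355,103)],.062),'rail ends',ray(s,[(170,152),(376,152)],.05))
f=np.asarray(s['frame']);print([tuple(map(int,x)) for x in f[92:118:2,270]])
```

```text
lip [[0.50376673 0.15567889 0.062     ]
 [0.50487383 0.01147769 0.062     ]] rail ends [[ 0.45986495  0.18073906  0.05      ]
 [ 0.46147077 -0.01154459  0.05      ]]
[(216, 223, 225), (216, 222, 223), (217, 223, 224), (216, 223, 224), (216, 222, 223), (215, 220, 222), (174, 159, 149), (175, 127, 65), (174, 125, 68), (134, 98, 53), (74, 71, 71), (61, 64, 60), (57, 61, 57)]
```

>>> jog_arm(
  plan=[
    {"xyz": [15, -37, 20], "angular": [0, -0.024, 0], "claw": 1},
    {"xyz": [15, 0, 30], "angular": [0, 0, 0], "claw": 1},
    {"xyz": [10, 0, 30], "angular": [0, 0, 0], "claw": 1},
    {"xyz": [0, 0, 20], "angular": [0, 0, 0], "claw": 1},
    {"xyz": [0, 0, 0], "angular": [0, 0, 0], "claw": 1},
  ],
)

```text
time_s: 3.0
position: [0.4721, 0.0776, 0.2865]
eef_rot: [0.002, 1.0, -0.002, 0.016]
wrist_force: [-0.4, -0.3, 0.2]
gripper_width: 0.0005
```

Run:
```python
from h import *
s=snap('wrist')
st=ctrl.sense(); print(st['position'],st['eef_rot'])
```

```text
[0.47291782 0.07785573 0.28836046] [ 0.00186947  0.99984198 -0.00246828  0.01750494]
```

>>> jog_arm(
  plan=[
    {"xyz": [-5, -4, 20], "angular": [0, -0.03, 0], "claw": 1},
    {"xyz": [0, 0, 20], "angular": [0, 0, 0], "claw": 1},
    {"xyz": [0, 0, 20], "angular": [0, 0, 0], "claw": 1},
    {"xyz": [0, 0, 16], "angular": [0, 0, 0], "claw": 1},
    {"xyz": [0, 0, 0], "angular": [0, 0, 0], "claw": 1},
  ],
)

```text
time_s: 3.47
position: [0.4779, 0.08, 0.2266]
eef_rot: [0.002, 1.0, -0.007, 0.015]
wrist_force: [-0.5, -0.6, -0.2]
gripper_width: 0.0005
```

Run:
```python
from h import *
s=snap('wrist')
st=ctrl.sense(); print(st['position'],st['eef_rot'])
```

```text
[0.47853856 0.08025771 0.22791383] [ 0.00206529  0.99984426 -0.00646628  0.01629071]
```

>>> jog_arm(
  plan=[
    {"xyz": [-8, 0, 0], "angular": [0, -0.033, 0.012], "claw": 1},
    {"xyz": [0, 0, 0], "angular": [0, 0, 0], "claw": 1},
  ],
)

```text
time_s: 3.68
position: [0.4725, 0.0801, 0.2328]
eef_rot: [0.002, 1.0, -0.014, 0.003]
wrist_force: [-1.6, -0.1, -1.1]
gripper_width: 0.0004
```

Run:
```python
from h import *
st=ctrl.sense(); print(st['position'],st['eef_rot'],st['joint_vel'].round(3))
```

```text
[0.47250235 0.08014472 0.23283013] [ 0.00186538  0.99990293 -0.01353907  0.00271048] [ 0.01  -0.048 -0.005 -0.047  0.026 -0.022  0.005]
```

>>> jog_arm(
  plan=[
    {"xyz": [0, -2, 13], "angular": [0, 0, -0.028], "claw": 1},
    {"xyz": [0, 0, 11], "angular": [0, 0, 0], "claw": 1},
    {"xyz": [0, 0, 0], "angular": [0, 0, 0], "claw": 1},
  ],
)

```text
time_s: 3.93
position: [0.4761, 0.0819, 0.2123]
eef_rot: [0.001, 1.0, 0.001, 0.009]
wrist_force: [-0.7, 0.0, -0.2]
gripper_width: 0.0004
```

Run:
```python
from h import *
st=ctrl.sense(); print(st['position'],st['eef_rot'],st['joint_vel'].round(3),st['wrist_force'])
```

```text
[0.47607506 0.08192462 0.21230668] [0.00134358 0.9999598  0.00126623 0.00877414] [ 0.002 -0.029 -0.009 -0.01  -0.008  0.015  0.03 ] [-0.67719975  0.04239064 -0.17017782]
```

>>> jog_arm(
  plan=[
    {"xyz": [4, 0, 0], "angular": [0, -0.01, 0], "claw": 1},
    {"xyz": [3, 0, 0], "angular": [0, 0, 0], "claw": 1},
    {"xyz": [3, 0, 0], "angular": [0, 0, 0], "claw": 1},
    {"xyz": [3, 0, 0], "angular": [0, 0, 0], "claw": 1},
    {"xyz": [3, 0, 0], "angular": [0, 0, 0], "claw": 1},
  ],
)

```text
time_s: 4.35
position: [0.4912, 0.0822, 0.2115]
eef_rot: [0.003, 1.0, 0.002, -0.0]
wrist_force: [-6.7, -0.3, 5.7]
gripper_width: 0.0006
```

In contact (−6.7 N). I keep pushing slowly.

>>> jog_arm(
  plan=[
    {"xyz": [4, 0, 0], "angular": [0, 0, 0], "claw": 1},
    {"xyz": [4, 0, 0], "angular": [0, 0, 0], "claw": 1},
    {"xyz": [4, 0, 0], "angular": [0, 0, 0], "claw": 1},
    {"xyz": [4, 0, 0], "angular": [0, 0, 0], "claw": 1},
    {"xyz": [4, 0, 0], "angular": [0, 0, 0], "claw": 1},
  ],
)

```text
time_s: 4.77
position: [0.5047, 0.0827, 0.2099]
eef_rot: [0.005, 1.0, 0.003, -0.011]
wrist_force: [-6.8, 0.3, 5.9]
gripper_width: 0.0007
```

>>> jog_arm(
  plan=[
    {"xyz": [4, 0, 0], "angular": [0, 0, 0], "claw": 1},
    {"xyz": [4, 0, 0], "angular": [0, 0, 0], "claw": 1},
    {"xyz": [4, 0, 0], "angular": [0, 0, 0], "claw": 1},
    {"xyz": [4, 0, 0], "angular": [0, 0, 0], "claw": 1},
    {"xyz": [4, 0, 0], "angular": [0, 0, 0], "claw": 1},
  ],
)

```text
time_s: 5.18
position: [0.5177, 0.0834, 0.2078]
eef_rot: [0.008, 1.0, 0.004, -0.023]
wrist_force: [-7.5, 0.4, 6.7]
gripper_width: 0.0002
```

>>> jog_arm(
  plan=[
    {"xyz": [3, 0, -0.5], "angular": [0.004, 0.008, 0], "claw": 1},
    {"xyz": [3, 0, -0.5], "angular": [0.004, 0.008, 0], "claw": 1},
    {"xyz": [3, 0, -0.5], "angular": [0.004, 0.008, 0], "claw": 1},
    {"xyz": [3, 0, -0.5], "angular": [0.004, 0.008, 0], "claw": 1},
    {"xyz": [3, 0, -0.5], "angular": [0.004, 0.008, 0], "claw": 1},
  ],
)

```text
time_s: 5.6
position: [0.5268, 0.0829, 0.2079]
eef_rot: [0.001, 1.0, 0.004, -0.013]
wrist_force: [-6.4, -0.4, 3.8]
gripper_width: 0.001
```

Run:
```python
from h import *
s=snap('top'); hsv=cv2.cvtColor(np.asarray(s['frame']),cv2.COLOR_RGB2HSV)
m=((hsv[...,1]<40)&(hsv[...,2]>190)).astype(np.uint8)
for c in(300,308,345,350):
    r=np.flatnonzero(m[100:250,c])+100; print(c,r.min(),r.max(),ray(s,[(c,r.min())],.055)[0])
st=ctrl.sense();p=st['position'];from scipy.spatial.transform import Rotation as Ro
print(p,p+Ro.from_quat(st['eef_rot'],scalar_first=True).apply([0,0,.166]),st['wrist_force'])
```

```text
300 145 181 [0.68168183 0.14093101 0.055     ]
308 145 176 [0.68222365 0.12316946 0.055     ]
345 146 160 [0.68255846 0.04089069 0.055     ]
350 147 164 [0.68065126 0.02971503 0.055     ]
[0.52727173 0.08285285 0.20790844] [0.52302841 0.08246949 0.04196312] [-5.24245778  0.37250935  2.74178501]
```

>>> jog_arm(
  plan=[
    {"xyz": [4, 0, -0.5], "angular": [0, 0.004, 0], "claw": 1},
    {"xyz": [4, 0, -0.5], "angular": [0, 0.004, 0], "claw": 1},
    {"xyz": [4, 0, -0.5], "angular": [0, 0.004, 0], "claw": 1},
    {"xyz": [4, 0, -0.5], "angular": [0, 0.004, 0], "claw": 1},
    {"xyz": [4, 0, -0.5], "angular": [0, 0.004, 0], "claw": 1},
  ],
)

```text
time_s: 6.07
position: [0.5453, 0.0828, 0.2085]
eef_rot: [0.002, 1.0, 0.005, -0.007]
wrist_force: [-2.8, 0.3, -1.0]
gripper_width: 0.0005
```

>>> jog_arm(
  plan=[
    {"xyz": [3, 0, -0.5], "angular": [0, 0.004, 0], "claw": 1},
    {"xyz": [3, 0, -0.5], "angular": [0, 0.004, 0], "claw": 1},
    {"xyz": [3, 0, -0.5], "angular": [0, 0.004, 0], "claw": 1},
  ],
)

```text
time_s: 6.32
position: [0.5561, 0.0828, 0.2099]
eef_rot: [0.002, 1.0, 0.004, -0.0]
wrist_force: [-8.9, 2.5, -1.0]
gripper_width: 0.0004
```

```bash
cat > st.py <<'E'
from h import *
from scipy.spatial.transform import Rotation as Ro
st=ctrl.sense();p=st['position'];R=Ro.from_quat(st['eef_rot'],scalar_first=True)
print('tcp',p.round(4),'tip',(p+R.apply([0,0,.166])).round(4),'zaxis',R.apply([0,0,1]).round(3),'xaxis',R.apply([1,0,0]).round(3),'F',st['wrist_force'].round(1),'t',st['time_s'])
E
python3 st.py
```

```text
tcp [0.5561 0.0828 0.2099] tip [0.5561 0.0822 0.0439] zaxis [-0.    -0.004 -1.   ] xaxis [ 1.     0.009 -0.   ] F [-8.9  2.5 -1. ] t 6.3167
```

```bash
cat > look.py <<'E'
import sys; from h import *
a=snap('top')['frame'][105:260,262:392]; b=snap('scene')['frame'][130:270,225:395]
i=np.hstack([cv2.resize(a,(415,495),interpolation=3),cv2.resize(b,(385,317),interpolation=3) if 0 else cv2.copyMakeBorder(cv2.resize(b,(384,316),interpolation=3),0,179,0,0,0)])
cv2.imwrite('pics/'+sys.argv[1],cv2.cvtColor(i,cv2.COLOR_RGB2BGR))
E
python3 look.py l1.png
```

```text
(no output)
```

View pics/l1.png

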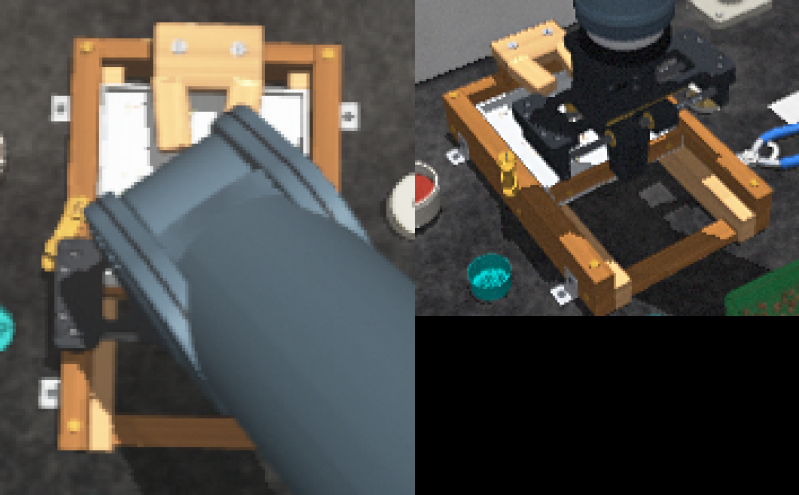

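Left rim appears down near the rail top, but the arm hides much. I back off and check.

>>> jog_arm(
  plan=[
    {"xyz": [-10, 0, 0], "angular": [0, 0, 0], "claw": 1},
    {"xyz": [-25, 0, 0], "angular": [0, 0, 0], "claw": 1},
    {"xyz": [-15, 0, -30], "angular": [0, 0, 0], "claw": 1},
    {"xyz": [-30, 0, -40], "angular": [0, 0, 0], "claw": 1},
    {"xyz": [-40, 0, -40], "angular": [0, 0, 0], "claw": 1},
  ],
)

```text
time_s: 6.83
position: [0.454, 0.0823, 0.3031]
eef_rot: [-0.0, 1.0, 0.003, 0.004]
wrist_force: [-0.2, 0.7, 1.3]
gripper_width: 0.0006
```

```bash
python3 st.py
python3 - <<'E'
from h import *
b=snap('scene')['frame'][130:270,225:395]; w=snap('wrist')['frame']
i=np.hstack([cv2.resize(b,(400,330),interpolation=3),cv2.copyMakeBorder(cv2.resize(w,(400,250)),0,80,0,0,0)])
cv2.imwrite('pics/l2.png',cv2.cvtColor(i,cv2.COLOR_RGB2BGR))
E
```

```text
tcp [0.454  0.0823 0.3031] tip [0.4553 0.0823 0.1371] zaxis [ 0.008  0.    -1.   ] xaxis [1.    0.006 0.008] F [-0.2  0.7  1.3] t 6.8333
```

View pics/l2.png

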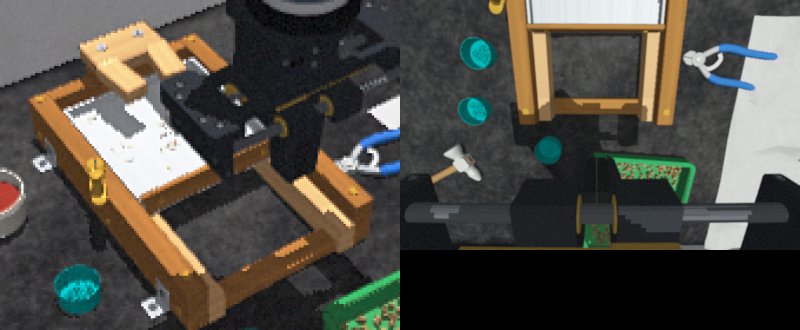

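Run:
```python
from h import *
b=snap('scene')['frame'][150:235,240:345]; w=snap('wrist')['frame'][0:70,150:470]
i=np.vstack([cv2.copyMakeBorder(cv2.resize(b,None,fx=4.6,fy=4.6,interpolation=3),0,0,0,800-483,0),cv2.resize(w,None,fx=2.5,fy=2.5,interpolation=3)])
cv2.imwrite('pics/l3.png',cv2.cvtColor(i,cv2.COLOR_RGB2BGR)); print(i.shape)
```

```text
(566, 800, 3)
```

View pics/l3.png

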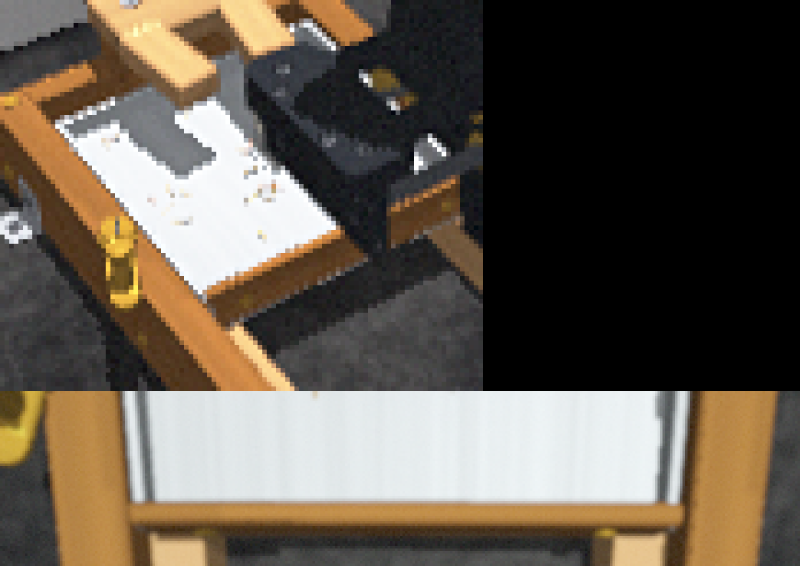

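Run:
```python
from h import *
a=snap('wrist');b=snap('scene')
for wp in((203.2,52.4),(203.2,46)):
  for z in(.062,.0555):
    X=ray(a,[wp],z); p=proj(b,X)[0]; print(wp,z,X.round(4),'scene crop',(p-[240,150])*4.6)
print('rail top inner edges',ray(a,[(150+125/2.5,42)],.05),ray(a,[(150+692/2.5,42)],.05))
# predicted scene crop positions of lip near top edge at home, by z
for z in(.055,.062):
  for y in(.155,.10,.04): print(z,y,(proj(b,[[.564,y,z]])[0]-[240,150])*4.6)
for z in(.0485,.055):
  for x in(.6,.7): print('rim outer',z,x,(proj(b,[[x,.155,z]])[0]-[240,150])*4.6)
for n,s in(('rail inner',b),):
  print((proj(b,[[.6,.157,.05],[.7,.157,.05],[.55,.157,.05]])-[240,150])*4.6)
```

```text
(203.2, 52.4) 0.062 [[0.5655 0.1536 0.062 ]] scene crop [217.07621384 281.43410011]
(203.2, 52.4) 0.0555 [[0.5663 0.1556 0.0555]] scene crop [213.00177371 292.64105821]
(203.2, 46) 0.062 [[0.5692 0.1532 0.062 ]] scene crop [213.51972426 276.11820915]
(203.2, 46) 0.0555 [[0.5701 0.1553 0.0555]] scene crop [209.37094265 287.16409145]
rail top inner edges [[0.57333122 0.15889756 0.05      ]] [[0.57435649 0.00954197 0.05      ]]
0.055 0.155 [217.00312259 296.0571425 ]
0.055 0.1 [323.42999918 246.99013108]
0.055 0.04 [433.46191096 196.26221984]
0.062 0.155 [215.98367532 284.82239764]
0.062 0.1 [323.02719669 235.77422772]
0.062 0.04 [433.66580929 185.07668745]
rim outer 0.0485 0.6 [177.8465435  258.47216287]
rim outer 0.0485 0.7 [ 76.16919405 137.08753684]
rim outer 0.055 0.6 [176.72617033 248.16609968]
rim outer 0.055 0.7 [ 74.62422374 126.86237552]
[[173.68938924 257.84640266]
 [ 72.07510905 136.26024949]
 [229.90389398 325.17439352]]
```

Tray measures as seated: lip edge at crop (323,~249) and far-left corner at (58,120) match the lowered prediction (z 55/48.5 mm), not the raised one. Next the post.

Run:
```python
from h import *
a=snap('top');b=snap('scene')
for n,s,box in(('top',a,(150,200,265,298)),('scene',b,(190,222,255,280))):
    f=np.asarray(s['frame']);h=cv2.cvtColor(f,cv2.COLOR_RGB2HSV);r0,r1,c0,c1=box
    m=np.zeros(h.shape[:2],np.uint8);m[r0:r1,c0:c1]=((h[...,0]>=19)&(h[...,0]<=30)&(h[...,1]>130)&(h[...,2]>90))[r0:r1,c0:c1]
    k,l,stt,ce=cv2.connectedComponentsWithStats(m)
    for i in range(1,k):
        if stt[i,4]>8: print(n,stt[i],ce[i])
piv=np.array([.6035+.022,.082+.087])
for al in(-.5,-.4,-.3,-.2,-.1,0):
    X=[piv[0]-.034*np.cos(al),piv[1]-.034*np.sin(al)]
    Y=[piv[0]-.049*np.cos(al),piv[1]-.049*np.sin(al)]
    print(al,np.round(X,4),proj(a,[X+[.0795]]).round(1),proj(b,[X+[.0795],X+[.0555]]).round(1).tolist(),'tip top',proj(a,[Y+[.0555]]).round(1))
```

```text
top [275 167  15  23 125] [281.928 177.736]
scene [261 197  10  21 118] [265.79661017 206.48305085]
-0.5 [0.5957 0.1853] [[277.5 181. ]] [[265.2, 202.4], [266.3, 210.9]] tip top [[275.  188.5]]
-0.4 [0.5942 0.1822] [[278.9 181.8]] [[266.9, 202.2], [268.0, 210.7]] tip top [[276.9 189.5]]
-0.3 [0.593 0.179] [[280.4 182.3]] [[268.6, 201.9], [269.7, 210.4]] tip top [[279.  190.4]]
-0.2 [0.5922 0.1758] [[281.9 182.8]] [[270.2, 201.5], [271.3, 210.0]] tip top [[281.1 191. ]]
-0.1 [0.5917 0.1724] [[283.5 183.1]] [[271.9, 201.0], [272.9, 209.5]] tip top [[283.3 191.4]]
0 [0.5915 0.169 ] [[285.1 183.2]] [[273.4, 200.4], [274.4, 208.9]] tip top [[285.6 191.5]]
```

>>> jog_arm(
  plan=[
    {"xyz": [34, -36, 0], "angular": [0, 0, 0], "claw": 1},
    {"xyz": [34, -36, 0], "angular": [0, 0, 0], "claw": 1},
    {"xyz": [34, -36, 0], "angular": [0, 0, 0], "claw": 1},
    {"xyz": [34, -36, 0], "angular": [0, 0, 0], "claw": 1},
    {"xyz": [0, 0, 0], "angular": [0, 0, 0], "claw": 1},
  ],
)

```text
time_s: 7.65
position: [0.5756, 0.2081, 0.2927]
eef_rot: [0.003, 1.0, -0.001, -0.003]
wrist_force: [-0.9, -0.1, 0.6]
gripper_width: 0.0004
```

```bash
python3 st.py
```

```text
tcp [0.5756 0.2081 0.2927] tip [0.5745 0.2073 0.1267] zaxis [-0.007 -0.005 -1.   ] xaxis [ 1.    -0.003 -0.007] F [-0.9 -0.1  0.6] t 7.65
```

Go to tip (0.592, 0.222), then down to tip z 0.063.

>>> jog_arm(
  plan=[
    {"xyz": [16, -16, 10], "angular": [0, 0, 0], "claw": 1},
    {"xyz": [0, 0, 20], "angular": [0, 0, 0], "claw": 1},
    {"xyz": [0, 0, 20], "angular": [0, 0, 0], "claw": 1},
    {"xyz": [0, 0, 10], "angular": [0, 0, 0], "claw": 1},
    {"xyz": [0, 0, 0], "angular": [0, 0, 0], "claw": 1},
  ],
)

```text
time_s: 8.07
position: [0.5948, 0.2286, 0.2228]
eef_rot: [0.002, 1.0, -0.0, -0.006]
wrist_force: [-0.2, -0.0, 1.0]
gripper_width: 0.0002
```

```bash
python3 st.py
```

```text
tcp [0.5948 0.2286 0.2228] tip [0.5929 0.2279 0.0568] zaxis [-0.011 -0.004 -1.   ] xaxis [ 1.    -0.001 -0.011] F [-0.2 -0.   1. ] t 8.0667
```

>>> jog_arm(
  plan=[
    {"xyz": [0, 3, -7], "angular": [0, 0.008, 0], "claw": 1},
    {"xyz": [0, 5, 0], "angular": [0, 0, 0], "claw": 1},
    {"xyz": [0, 5, 0], "angular": [0, 0, 0], "claw": 1},
    {"xyz": [0, 5, 0], "angular": [0, 0, 0], "claw": 1},
    {"xyz": [0, 5, 0], "angular": [0, 0, 0], "claw": 1},
  ],
)

```text
time_s: 8.48
position: [0.5953, 0.2039, 0.2319]
eef_rot: [0.002, 1.0, -0.0, -0.001]
wrist_force: [-0.6, 3.0, 0.1]
gripper_width: 0.0007
```

```bash
python3 st.py
```

```text
tcp [0.5953 0.2039 0.2319] tip [0.5949 0.2033 0.0659] zaxis [-0.002 -0.004 -1.   ] xaxis [ 1.    -0.    -0.002] F [-0.6  3.   0.1] t 8.4833
```

>>> jog_arm(
  plan=[
    {"xyz": [0, 5, 0], "angular": [0, 0, 0], "claw": 1},
    {"xyz": [0, 5, 0], "angular": [0, 0, 0], "claw": 1},
    {"xyz": [0, 5, 0.5], "angular": [0, 0, 0], "claw": 1},
    {"xyz": [0, 5, 0.5], "angular": [0, 0, 0], "claw": 1},
    {"xyz": [1, 5, 0.5], "angular": [0, 0, 0], "claw": 1},
  ],
)

```text
time_s: 8.9
position: [0.5961, 0.177, 0.2328]
eef_rot: [0.0, 1.0, -0.0, 0.0]
wrist_force: [-0.2, 1.3, 1.9]
gripper_width: 0.0004
```

```bash
python3 st.py
```

```text
tcp [0.5961 0.177  0.2328] tip [0.5961 0.1769 0.0668] zaxis [ 0.    -0.001 -1.   ] xaxis [ 1.    -0.001  0.   ] F [-0.2  1.3  1.9] t 8.9
```

>>> jog_arm(
  plan=[
    {"xyz": [1, 4, 0.5], "angular": [0, 0, 0], "claw": 1},
    {"xyz": [1, 4, 0.5], "angular": [0, 0, 0], "claw": 1},
    {"xyz": [0, 0, 0], "angular": [0, 0, 0], "claw": 1},
    {"xyz": [0, -8, 0], "angular": [0, 0, 0], "claw": 1},
    {"xyz": [-25, -3, 0], "angular": [0, 0, 0], "claw": 1},
  ],
)

```text
time_s: 9.32
position: [0.5786, 0.1762, 0.2325]
eef_rot: [0.0, 1.0, -0.004, 0.004]
wrist_force: [0.2, 0.8, 0.5]
gripper_width: 0.0003
```

```bash
python3 st.py; python3 look.py l4.png
```

```text
tcp [0.5786 0.1762 0.2325] tip [0.58   0.176  0.0665] zaxis [ 0.008 -0.001 -1.   ] xaxis [ 1.    -0.008  0.008] F [0.2 0.8 0.5] t 9.3167
```

View pics/l4.png

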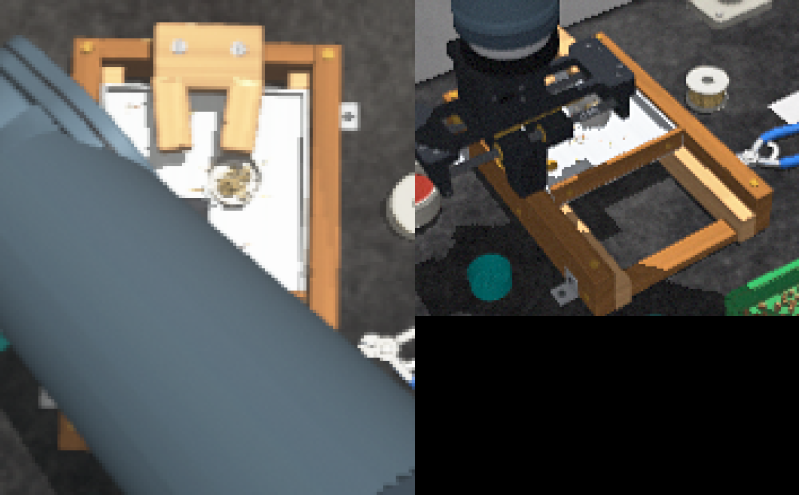

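>>> jog_arm(
  plan=[
    {"xyz": [-12, 0, 0], "angular": [0, -0.003, -0.008], "claw": 1},
    {"xyz": [0, 18, 0], "angular": [0, 0, 0], "claw": 1},
    {"xyz": [0, 19, 0], "angular": [0, 0, 0], "claw": 1},
    {"xyz": [0, 0, 0], "angular": [0, 0, 0], "claw": 1},
  ],
)

```text
time_s: 9.75
position: [0.5595, 0.1417, 0.2307]
eef_rot: [0.002, 1.0, 0.006, -0.003]
wrist_force: [0.6, 0.3, -0.6]
gripper_width: 0.0004
```

```bash
python3 st.py
```

```text
tcp [0.5595 0.1417 0.2307] tip [0.5585 0.1408 0.0647] zaxis [-0.006 -0.005 -1.   ] xaxis [ 1.     0.012 -0.006] F [ 0.6  0.3 -0.6] t 9.75
```

>>> jog_arm(
  plan=[
    {"xyz": [12, 0, 0], "angular": [0, 0.003, -0.005], "claw": 1},
    {"xyz": [8, 0, 0], "angular": [0, 0, 0], "claw": 1},
    {"xyz": [4, 0, 0], "angular": [0, 0, 0], "claw": 1},
    {"xyz": [4, 0, 0], "angular": [0, 0, 0], "claw": 1},
    {"xyz": [4, 0, 0], "angular": [0, 0, 0], "claw": 1},
  ],
)

```text
time_s: 10.17
position: [0.5913, 0.1435, 0.2293]
eef_rot: [0.004, 1.0, 0.008, -0.005]
wrist_force: [-7.9, -6.4, 3.3]
gripper_width: 0.0003
```

```bash
python3 st.py
```

```text
tcp [0.5913 0.1435 0.2293] tip [0.5896 0.142  0.0634] zaxis [-0.01  -0.009 -1.   ] xaxis [ 1.     0.017 -0.011] F [-7.9 -6.4  3.3] t 10.1667
```

>>> jog_arm(
  plan=[
    {"xyz": [4, 1.5, 0], "angular": [0.003, 0.003, -0.006], "claw": 1},
    {"xyz": [4, 1.5, 0], "angular": [0.003, 0.003, -0.006], "claw": 1},
    {"xyz": [3, 1, 0], "angular": [0, 0.002, 0], "claw": 1},
  ],
)

```text
time_s: 10.42
position: [0.6001, 0.1394, 0.2272]
eef_rot: [0.004, 1.0, 0.015, -0.007]
wrist_force: [-2.4, -1.6, 1.5]
gripper_width: 0.0006
```

```bash
python3 st.py
```

```text
tcp [0.6001 0.1394 0.2272] tip [0.5979 0.1379 0.0613] zaxis [-0.013 -0.009 -1.   ] xaxis [ 0.999  0.03  -0.014] F [-2.4 -1.6  1.5] t 10.4167
```

>>> jog_arm(
  plan=[
    {"xyz": [4, 0, -1.5], "angular": [0.003, 0.004, 0.01], "claw": 1},
    {"xyz": [4, 0, -1], "angular": [0.003, 0.004, 0.01], "claw": 1},
    {"xyz": [3, 0, -0.5], "angular": [0, 0.003, 0.006], "claw": 1},
  ],
)

```text
time_s: 10.67
position: [0.6115, 0.1398, 0.2293]
eef_rot: [0.001, 1.0, 0.001, -0.002]
wrist_force: [-1.8, -1.3, -1.6]
gripper_width: 0.0003
```

```bash
python3 st.py
```

```text
tcp [0.6115 0.1398 0.2293] tip [0.6108 0.1393 0.0633] zaxis [-0.004 -0.003 -1.   ] xaxis [ 1.     0.002 -0.004] F [-1.8 -1.3 -1.6] t 10.6667
```

>>> jog_arm(
  plan=[
    {"xyz": [-10, 0, 0], "angular": [0, 0, 0], "claw": 1},
    {"xyz": [-30, 0, -10], "angular": [0, 0, 0], "claw": 1},
    {"xyz": [-35, 10, -35], "angular": [0, 0, 0], "claw": 1},
    {"xyz": [-35, 10, -40], "angular": [0, 0, 0], "claw": 1},
    {"xyz": [-35, 20, -40], "angular": [0, 0, 0], "claw": 1},
  ],
)

```text
time_s: 11.08
position: [0.4901, 0.1128, 0.3299]
eef_rot: [-0.003, 1.0, 0.001, 0.002]
wrist_force: [0.1, -0.1, 1.0]
gripper_width: 0.0003
```

>>> jog_arm(
  plan=[
    {"xyz": [-20, 40, 0], "angular": [0, 0, 0], "claw": 1},
    {"xyz": [0, 41, 0], "angular": [0, 0, 0], "claw": 1},
    {"xyz": [0, 41, 0], "angular": [0, 0, 0], "claw": 1},
    {"xyz": [0, 41, 0], "angular": [0, 0, 0], "claw": 1},
    {"xyz": [0, 0, 0], "angular": [0, 0, 0], "claw": 1},
  ],
)

```text
time_s: 11.5
position: [0.4721, -0.0501, 0.3389]
eef_rot: [-0.004, 1.0, 0.005, 0.015]
wrist_force: [-0.9, -0.5, -0.6]
gripper_width: 0.0005
```

```bash
python3 st.py; python3 look.py l5.png
python3 - <<'E'
from h import *
a=snap('top');b=snap('scene');piv=np.array([.6255,.169])
for al in(1.3,1.4,1.5,1.57,1.65,1.75):
    X=[piv[0]-.034*np.cos(al),piv[1]-.034*np.sin(al)];Y=[piv[0]-.049*np.cos(al),piv[1]-.049*np.sin(al)]
    p=proj(a,[X+[.0795],Y+[.0555]]);q=proj(b,[X+[.0795]])[0]
    print(al,'l5 top head,tip',((p-[262,105])*3.193).round().tolist(),'scene head',(415+(q[0]-225)*2.259).round(),((q[1]-130)*2.257).round())
E
```

```text
tcp [ 0.4721 -0.0501  0.3389] tip [ 0.4769 -0.0486  0.173 ] zaxis [ 0.029  0.009 -1.   ] xaxis [1.    0.01  0.029] F [-0.9 -0.5 -0.6] t 11.5
1.3 l5 top head,tip [[124.0, 214.0], [146.0, 227.0]] scene head 543.0 129.0
1.4 l5 top head,tip [[125.0, 210.0], [147.0, 220.0]] scene head 542.0 127.0
1.5 l5 top head,tip [[126.0, 205.0], [148.0, 213.0]] scene head 540.0 125.0
1.57 l5 top head,tip [[126.0, 201.0], [149.0, 208.0]] scene head 539.0 123.0
1.65 l5 top head,tip [[126.0, 197.0], [149.0, 203.0]] scene head 538.0 122.0
1.75 l5 top head,tip [[126.0, 192.0], [148.0, 196.0]] scene head 535.0 120.0
```

View pics/l5.png

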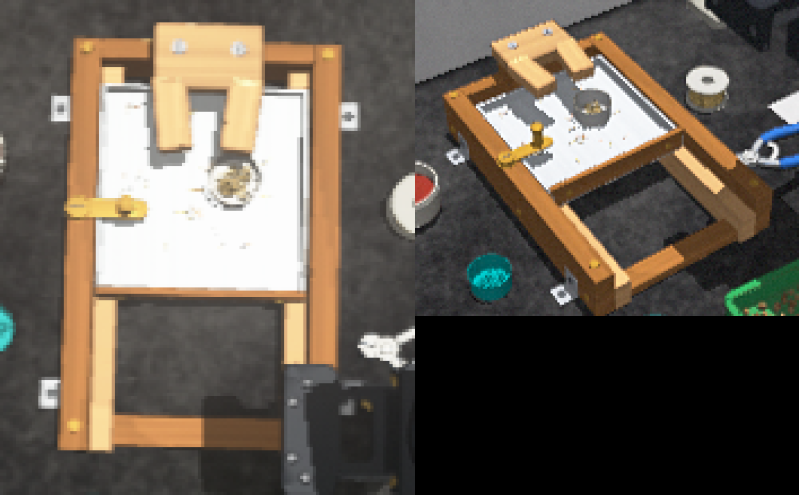

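The button lies straight across the left rim, pivot end (68,207) to tip (147,208), against (149,208) predicted for 1.57. Tray down, tin standing, pot, spool and pliers in place. One numeric check of angle and tray position before handing in.

Run:
```python
from h import *
s=snap('top');f=np.asarray(s['frame']);h=cv2.cvtColor(f,cv2.COLOR_RGB2HSV)
m=np.zeros(h.shape[:2],np.uint8);m[160:180,280:312]=((h[...,0]>=18)&(h[...,0]<=30)&(h[...,1]>120)&(h[...,2]>90))[160:180,280:312]
# lower plate edge, per column
e=[(c,np.flatnonzero(m[:,c]).max()+1) for c in range(285,306) if m[:,c].any()]
w=ray(s,e,.0555);p=np.polyfit(w[:,1],w[:,0],1);print('plate edge slope dx/dy',p[0],'angle',1.57+p[0],'y span',w[:,1].min(),w[:,1].max(),[x[1] for x in e])
c=lambda u,v:(262+u/3.193,105+v/3.193)
print('lip',ray(s,[c(95,297),c(305,300)],.0555).round(4),'far rim',ray(s,[c(105,86),c(307,90)],.0485).round(4))
```

```text
plate edge slope dx/dy -0.05866106864520614 angle 1.511338931354794 y span 0.1277438967654016 0.17177578531078685 [np.int64(173), np.int64(173), np.int64(173), np.int64(173), np.int64(173), np.int64(173), np.int64(173), np.int64(173), np.int64(173), np.int64(173), np.int64(173), np.int64(173), np.int64(173), np.int64(173), np.int64(173), np.int64(171), np.int64(171), np.int64(173), np.int64(173), np.int64(173), np.int64(173)]
lip [[0.5626 0.1549 0.0555]
 [0.5649 0.0108 0.0555]] far rim [[0.7129 0.1537 0.0485]
 [0.7145 0.0115 0.0485]]
```

```bash
python3 -c "
from workcell import ctrl
print(ctrl.sign_off())"
```

```text
the job is handed in; nothing more can be done
None
```

I pushed the tray home and turned the button across its left rim, then handed the job in at about 11.7 s. The sign-off gives no verdict.

- **Tray:** I pushed the front lip slowly with the closed fingertips, reading 3–9 N sideways. The lip ended at x about 0.563–0.565 against an expected 0.564. Lip and far corner matched the lowered heights in the scene view. The button then swung over the rim without catching, as it can only over a dropped tray.
- **Button:** I pushed the post towards the tray, then towards the bench pin, reading at most about 10 N at the wrist. The plate edge measured about 1.51 rad. That is quantised to whole pixels, so good to only a few hundredths. The tip position in the top view matched 1.57.
- **Everything else:** In the last picture the tin stood in the tray, and the spool and pliers were in place, as was the visible part of the pot. The gripper ended well clear, with its tips 173 mm up and about 1 N at the wrist, which is sensor noise.

One disagreement came up. My first wrist-camera reading of the lip was about 6 mm off the top-camera one, because I had picked the wrong edge of the lip. I went with the top-camera value, and the contact fitted it.

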